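# Carry the honey row to the serving rack

## Task

Move the four honey jars from the wooden rack into the wells of the steel rack, keeping their order as counted from the racks' white handles: the jar nearest the wooden rack's handle goes into the well nearest the steel rack's handle, the next jar into the next well, and so on. Keep the jars upright, set each down on the floor of its well without dropping it, and let go.

Things in the scene. Friction and masses are not known exactly. Their poses are not given: they have to be found in the camera images.
- jar_red_c (a point): Centre of the loose amber glass honey jar with the red lid: upright cylinder 40 mm in diameter, 75 mm high (the lid, 39 mm wide, is its top 17 mm), about 0.13 kg; the point is on its axis, 37.5 mm above its underside, z up.
- seat_red: The fixed flat red disc, 58 mm across and 3 mm thick, lying on the wooden rack, on which the jar with the red lid stands at the start; it stays there and marks that jar's place in the row. Origin at the centre of its underside.
- jar_yellow_c (a point): Centre of the loose amber glass honey jar with the yellow lid: upright cylinder 40 mm in diameter, 75 mm high (the lid, 39 mm wide, is its top 17 mm), about 0.13 kg; the point is on its axis, 37.5 mm above its underside, z up.
- seat_yellow: The fixed flat yellow disc, 58 mm across and 3 mm thick, lying on the wooden rack, on which the jar with the yellow lid stands at the start; it stays there and marks that jar's place in the row. Origin at the centre of its underside.
- jar_green_c (a point): Centre of the loose amber glass honey jar with the green lid: upright cylinder 40 mm in diameter, 75 mm high (the lid, 39 mm wide, is its top 17 mm), about 0.13 kg; the point is on its axis, 37.5 mm above its underside, z up.
- seat_green: The fixed flat green disc, 58 mm across and 3 mm thick, lying on the wooden rack, on which the jar with the green lid stands at the start; it stays there and marks that jar's place in the row. Origin at the centre of its underside.
- jar_blue_c (a point): Centre of the loose amber glass honey jar with the blue lid: upright cylinder 40 mm in diameter, 75 mm high (the lid, 39 mm wide, is its top 17 mm), about 0.13 kg; the point is on its axis, 37.5 mm above its underside, z up.
- seat_blue: The fixed flat blue disc, 58 mm across and 3 mm thick, lying on the wooden rack, on which the jar with the blue lid stands at the start; it stays there and marks that jar's place in the row. Origin at the centre of its underside.
- wood_rack: The wooden rack the jars start in, fixed for the run: a board 80 x 280 x 16 mm with a low rail (10 mm above the board) along both long sides. Four places in a row along its y axis, at y = +105, +35, -35, -105 mm, 70 mm apart; its white loop handle is on the +y end. Origin at the centre of its underside, x across the row, z up.
- steel_rack: The steel rack to be filled, fixed for the run: a plate 80 x 280 x 16 mm with four round wells, 56 mm in diameter and 8 mm deep (well floor 8 mm above the underside), centred in a row along its y axis at y = -105, -35, +35, +105 mm; its white loop handle is on the -y end. Origin at the centre of its underside, x across the row, z up.
There are look-alikes about, which are no part of the job. Leave any pink look-alike of the part that bears jar_green_c alone.

How it is judged (in metres and radians):
At the end, for the whole second after the job is handed in: Each jar stands in the steel rack's well with the same place, counted from the white handle, as its disc has in the wooden rack: within 12 mm of the well's centre along and across the rack, within 4 mm of seated on its floor, within 0.1 rad of upright, released, at rest (((y of seat_red in the frame of wood_rack between 0.085 and 0.125 m and y of jar_red_c in the frame of steel_rack between -0.117 and -0.093 m) or (y of seat_red in the frame of wood_rack between 0.015 and 0.055 m and y of jar_red_c in the frame of steel_rack between -0.047 and -0.023 m) or (y of seat_red in the frame of wood_rack between -0.055 and -0.015 m and y of jar_red_c in the frame of steel_rack between 0.023 and 0.047 m) or (y of seat_red in the frame of wood_rack between -0.125 and -0.085 m and y of jar_red_c in the frame of steel_rack between 0.093 and 0.117 m)) and x of jar_red_c in the frame of steel_rack between -0.012 and 0.012 m and z of jar_red_c in the frame of steel_rack between 0.0415 and 0.0495 m and angle between each of jar_red_c, jar_yellow_c, jar_green_c, jar_blue_c's own z axis and vertical below 0.1 rad and linear speed of each of jar_red, jar_yellow, jar_green, jar_blue below 0.02 m/s and ((y of seat_yellow in the frame of wood_rack between 0.085 and 0.125 m and y of jar_yellow_c in the frame of steel_rack between -0.117 and -0.093 m) or (y of seat_yellow in the frame of wood_rack between 0.015 and 0.055 m and y of jar_yellow_c in the frame of steel_rack between -0.047 and -0.023 m) or (y of seat_yellow in the frame of wood_rack between -0.055 and -0.015 m and y of jar_yellow_c in the frame of steel_rack between 0.023 and 0.047 m) or (y of seat_yellow in the frame of wood_rack between -0.125 and -0.085 m and y of jar_yellow_c in the frame of steel_rack between 0.093 and 0.117 m)) and x of jar_yellow_c in the frame of steel_rack between -0.012 and 0.012 m and z of jar_yellow_c in the frame of steel_rack between 0.0415 and 0.0495 m and ((y of seat_green in the frame of wood_rack between 0.085 and 0.125 m and y of jar_green_c in the frame of steel_rack between -0.117 and -0.093 m) or (y of seat_green in the frame of wood_rack between 0.015 and 0.055 m and y of jar_green_c in the frame of steel_rack between -0.047 and -0.023 m) or (y of seat_green in the frame of wood_rack between -0.055 and -0.015 m and y of jar_green_c in the frame of steel_rack between 0.023 and 0.047 m) or (y of seat_green in the frame of wood_rack between -0.125 and -0.085 m and y of jar_green_c in the frame of steel_rack between 0.093 and 0.117 m)) and x of jar_green_c in the frame of steel_rack between -0.012 and 0.012 m and z of jar_green_c in the frame of steel_rack between 0.0415 and 0.0495 m and ((y of seat_blue in the frame of wood_rack between 0.085 and 0.125 m and y of jar_blue_c in the frame of steel_rack between -0.117 and -0.093 m) or (y of seat_blue in the frame of wood_rack between 0.015 and 0.055 m and y of jar_blue_c in the frame of steel_rack between -0.047 and -0.023 m) or (y of seat_blue in the frame of wood_rack between -0.055 and -0.015 m and y of jar_blue_c in the frame of steel_rack between 0.023 and 0.047 m) or (y of seat_blue in the frame of wood_rack between -0.125 and -0.085 m and y of jar_blue_c in the frame of steel_rack between 0.093 and 0.117 m)) and x of jar_blue_c in the frame of steel_rack between -0.012 and 0.012 m and z of jar_blue_c in the frame of steel_rack between 0.0415 and 0.0495 m); the robot touches nothing.
It fails at once if a jar is tipped over (more than 0.6 rad) (angle between any of jar_red_c, jar_yellow_c, jar_green_c, jar_blue_c's own z axis and vertical above 0.6 rad).
It fails at once if a jar is dropped (moves faster than 0.7 m/s while no finger holds it) ((linear speed of jar_red above 0.7 m/s and contact force between jar_red and the fingers below 0.05 N) or (linear speed of jar_yellow above 0.7 m/s and contact force between jar_yellow and the fingers below 0.05 N) or (linear speed of jar_green above 0.7 m/s and contact force between jar_green and the fingers below 0.05 N) or (linear speed of jar_blue above 0.7 m/s and contact force between jar_blue and the fingers below 0.05 N)).
It also fails if it takes over 99 s, if anything falls off the work surface, if the arm or the gripper's body presses on something with over 40 N, if the wrist force passes 120 N, or if a joint passes its speed limit or range.

## Robot

A 6-joint arm with a two-finger parallel gripper is mounted at the origin on the work surface. World frame = base frame: x ahead of the robot, y to its left, z up, the work surface at z = 0. Lengths are in mm, angles in degrees, forces in N, time in s.
With the tool pointing down it reaches from about 350 to 800 mm from the base axis. Payload 7.3 kg.
Tool frame: the origin (TCP) lies midway between the tips of the shut fingers; the grasp point (between the pads) lies 19 mm behind it (r.hold_point_z is the distance from the TCP to the grasp point, in mm); z points along the fingers, y is the line along which they close (so a half turn about z gives the same grasp; the last joint's range is limited). The gripper opens to 85 mm and grips with 20 to 120 N. Pads are 22 mm wide; open, the fingers measure 114 mm over their backs; the gripper's body (76 mm by 85 mm) begins 54 mm behind the grasp point. The pads swing forward as they close: fully open they stand 13 mm farther back than shut.
Start: joints at [64.515, 19.595, 87.324, -0, 73.075, -8.365], TCP at [154.531, 501.761, 231.322] pointing down, gripper open.
Joint ranges: [-145.02, 145.02], [-44.19, 115.74], [2.07, 154.8], [-57.11, 237.11], [16.16, 152.29], [-177.93, 177.93]. Speed limits (degrees/s): [147.25, 147.25, 180, 180, 180, 180].

## Interface

Orientations are given as [roll, pitch, yaw] about the fixed x, y, z axes, in that order (R = Rz(yaw) Ry(pitch) Rx(roll)).
In Python, from bench import r gives the robot as it stands. The module is installed in compiled form; this text tells all that it offers.
- The arm moves only by the tool jog_arm, never from a script. Its argument "plan" is a list of rows, each a list of 2 entries, a list of its own where there are three numbers: the shift along the tool's x, y, z in cm, then the turn, a rotation vector about the tool's x, y, z in rad. A call has 1 to 12 rows; each row is the pose to reach, as a shift and turn from the pose commanded when the call began, along the tool's axes at that moment; what a row does not reach only later rows make up. A row lasts 1/10 s, in which the tool goes at most 50 mm and 8.59 degrees, less where a joint would pass 70% of its speed; a pose out of reach is approached as far as the arm can. A call with a gripper value outside its range is refused whole. "hand" is the opening, from 0 (shut) to 1 (fully open), set as the call begins (left out, the last holds). The fingers move at their own pace and stop on an object; the grip force is fixed at half the most. Time passes only in rows, so rows that repeat a pose let the fingers close. It gives the time, the measured TCP pose, the force, the opening and the grip force at its end, in the units of the state.
- r.sense(): the state, without advancing time (a new reading comes with each control period).
- r.snapshot(name): name is "side" or "top" or "wrist"; returns (picture, depth): 384x512x3 uint8, red, green, blue; 384x512 float32, mm along the optical axis (not along the pixel's ray), 0 where there is no reading.
- r.camera_info(name): a dict with "camera_matrix" (3x3 intrinsics, pixels), "rvec" (rotation vector, rad) and "tvec" (3), from world to camera coordinates, as OpenCV has them. Camera axes: x right, y down, z forward; pixel columns grow to the right and rows downward; lengths in mm; the calibration is good to about 2 mm. A picture is of the moment at which its call begins: read the wrist's pose just before it. camera_info takes no time and is no camera call; for the wrist camera it gives the pose at the moment of the call.
- r.job_done(): hands the job in; it is judged then, once.
Trained networks look in the newest picture that a camera, given by its name, has taken for a name from the list of things; names that differ only in an ending like _2 or _b are one class to them, and where a whole thing is asked for, a point or a joint stands for the part that bears it (a point fixed in the world has none). Each returns a list of dicts, best first, with "score" (0 to 1); they miss things now and then, are a little off and sometimes report something else, mostly with a low value. They report only what shows in the picture. A call takes as long as a camera call. They do not tell look-alikes from the thing itself.
- r.silhouettes(camera, name): "mask" (384x512 bool, what is visible of it) and "point" ([column, row] in pixels, amid what is visible of it).
The state is a dict: "clock": time; "joint_pos": joint angles; "dq": joint speeds; "joint_torque": joint torques, N m; "eef_pos": TCP position; "orientation": TCP orientation; "wrist_force": force on the tool from outside, world axes, zero at the start; "torque": the same for the moment, N m; "grip_width": finger opening in mm; "grasp_force": force on a finger pad.
Only numpy, scipy, OpenCV 4.12 (cv2) and the standard library are available. Lean on these libraries where they do the work, as an engineer would, in place of code of your own. Each camera call takes 0.05 s, during which the arm holds its last target. There are 200 camera calls.

## Working session

There is one attempt and no reset: what is moved stays moved. The work goes in short steps, Python scripts to look and compute and a tool call to move; the robot and the scene stay as the last step left them, time stands still between calls to the robot, and variables do not carry over. Pictures are saved under pics/ and viewed, at most 14 in all, crops included, and the job is handed in when it is done.

Besides the shell and the picture viewer there is one more tool, called after "Call:" by a JSON object that holds its "method" and its "body", one argument or row to a line. jog_arm: Moves the arm, as the interface text tells. Its arguments: {"type":"object","properties":{"plan":{"type":"array"},"hand":{"type":"number"}},"required":["plan"]}

```bash
mkdir -p pics
cat > h.py <<'E'
import numpy as np, cv2
from bench import r
def cam(n):
    c=r.camera_info(n); K=np.array(c["camera_matrix"],float); R=cv2.Rodrigues(np.array(c["rvec"],float))[0]; t=np.array(c["tvec"],float).ravel(); return K,R,t
def cloud(n,d):
    K,R,t=cam(n); v,u=np.mgrid[:384,:512]
    p=np.stack([(u-K[0,2])/K[0,0]*d,(v-K[1,2])/K[1,1]*d,d],-1)
    return (p-t)@R   # world
def save(n,im): cv2.imwrite(f"pics/{n}.png",im[...,::-1])
E
python3 - <<'E'
from h import *
a,d=r.snapshot("top"); save("top",a); np.save("top_d.npy",d); np.save("top_a.npy",a)
P=cloud("top",d)
for n in ["jar_red_c","seat_red","jar_yellow_c","seat_yellow","jar_green_c","seat_green","jar_blue_c","seat_blue","wood_rack","steel_rack"]:
    for s in r.silhouettes("top",n)[:5]:
        m=s["mask"]; q=P[m&(d>0)]
        print(n,round(s["score"],2),np.round(s["point"]),m.sum(),np.round(np.median(q,0)) if len(q) else "", np.round(np.percentile(q[:,2],97)) if len(q) else "")
b,e=r.snapshot("side"); save("side",b)
print(r.sense())
E
```

```text
jar_red_c 0.93 [372. 134.] 344 [ 583. -309.   94.] 101.0
jar_red_c 0.42 [334. 161.] 1699 [ 539. -207.   20.] 32.0
jar_red_c 0.17 [323. 156.] 314 [ 535. -182.   95.] 100.0
seat_red 0.64 [325. 153.] 343 [ 536. -182.   95.] 100.0
jar_yellow_c 0.65 [349. 143.] 343 [ 557. -241.   94.] 100.0
seat_yellow 0.48 [372. 133.] 342 [ 582. -310.   94.] 101.0
seat_yellow 0.41 [336. 155.] 78 [ 553. -233.   23.] 26.0
jar_green_c 0.8 [400. 268.] 390 [ 251. -360.   72.] 77.0
jar_green_c 0.56 [366. 269.] 277 [ 251. -273.   73.] 78.0
jar_green_c 0.53 [298. 162.] 269 [ 509. -118.   96.] 100.0
seat_green 0.71 [290. 170.] 114 [ 503. -102.   23.] 26.0
jar_blue_c 0.78 [326. 152.] 287 [ 535. -183.   96.] 100.0
jar_blue_c 0.45 [348. 145.] 365 [ 557. -242.   93.] 100.0
jar_blue_c 0.24 [336. 156.] 120 [ 550. -232.   23.] 35.0
wood_rack 0.84 [330. 158.] 1534 [ 540. -197.   20.] 32.0
{'clock': 0.6, 'joint_pos': array([ 6.45149821e+01,  1.95931443e+01,  8.73254344e+01,  1.27902500e-04,
        7.30742171e+01, -8.36332192e+00]), 'dq': array([ 0.06959291,  0.07964117, -0.01410756,  0.00316412, -0.07556879,
        0.07952744]), 'joint_torque': array([ 1.06574637e-04, -4.33359897e+01, -2.46190560e+01, -2.29268517e-04,
        2.25897843e-04, -5.63683670e-05]), 'eef_pos': array([154.52955393, 501.75847567, 231.33403363]), 'orientation': array([1.79992855e+02, 9.26786825e-04, 1.62878267e+02]), 'wrist_force': array([-0.3503289 ,  0.81595217,  0.04315703]), 'torque': array([-0.02278825,  0.04769231, -0.04192439]), 'grasp_force': 0.0, 'grip_width': 85.41256491108884}
```

View pics/top.png

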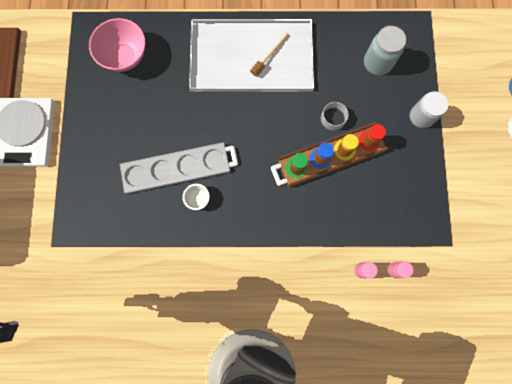

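View pics/side.png

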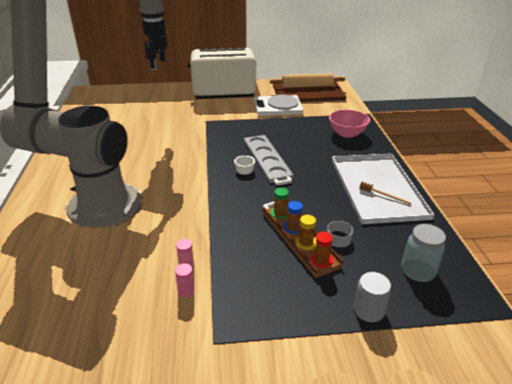

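The pictures show the wooden rack with its white handle at (280,174). Counting from that handle, the order is green (298,162), blue (324,153), yellow (347,146), red (373,135). The steel rack's handle is at (232,156), so its first well is at (217,160). Two candidates are the pink look-alikes at (367,270) and (400,270). They stand off the rack and have pink lids, so I leave them alone. Next I measure and check an enlarged crop.

Run:
```python
from h import *
a=np.load("top_a.npy"); d=np.load("top_d.npy"); P=cloud("top",d); z=P[...,2]
c=a[100:220,110:410]; save("crop",cv2.resize(c,None,fx=2.6,fy=2.6,interpolation=cv2.INTER_CUBIC))
print("mat z",np.median(z[220:235,100:400]))
# jar tops
v,u=np.mgrid[:384,:512]
def comps(m,roi,mn):
    k=np.zeros_like(m); k[roi]=m[roi]
    n,l,s,_=cv2.connectedComponentsWithStats(k.astype(np.uint8),connectivity=4)
    return [l==i for i in range(1,n) if s[i,4]>=mn]
R=(slice(115,195),slice(270,395))
tops=[]
for m in comps((z>92)&(z<106),R,40):
    q=P[m]; q=q[abs(q[:,2]-np.percentile(q[:,2],80))<2.5]
    (cx,cy),rr=cv2.minEnclosingCircle(q[:,:2].astype(np.float32)); tops.append((cx,cy)); print("top",np.round(q.mean(0),1),np.round((cx,cy,rr),1),len(q))
R=(slice(135,200),slice(110,230))
for m in comps((z>12.5)&(z<21),R,100):
    q=P[m]; b=cv2.minAreaRect(q[:,:2].astype(np.float32)); print("steel",b,len(q),np.median(q[:,2]))
for m in comps((z>5)&(z<11),R,60):
    q=P[m]; b=cv2.minEnclosingCircle(q[:,:2].astype(np.float32)); print("well",np.round(q.mean(0),1),b,len(q))
print(P[156,232],P[174,280])
# heights of clutter
for n,(x,y) in dict(cup=(196,197),ring=(335,116),jar=(428,110)).items():
    w=P[y-22:y+23,x-22:x+23].reshape(-1,3); w=w[(w[:,2]>28)]
    print(n,np.round(w.min(0)),np.round(w.max(0)))
```

```text
mat z 3.825501474625608
top [ 589.1 -315.9   98.2] [ 588.8 -315.9   19. ] 118
top [ 563.8 -246.3   98.3] [ 562.4 -246.5   19.4] 132
top [ 542.2 -185.1   98.4] [ 541.9 -185.3   19. ] 126
top [ 515.5 -120.3   98.2] [ 515.  -120.2   18.8] 127
steel ((533.441162109375, 136.2612762451172), (81.69950866699219, 167.38238525390625), 12.150991439819336) 812 18.55283179383573
steel ((519.1934814453125, 282.2392578125), (46.3930549621582, 125.2102279663086), 12.346949577331543) 331 18.688145645162372
steel ((490.26776123046875, 210.6492462158203), (28.50127601623535, 110.65261840820312), 11.81405258178711) 239 18.704786127864853
steel ((483.2752685546875, 268.0517272949219), (28.58232879638672, 40.4702262878418), 51.54851150512695) 100 18.88908189891187
steel ((471.5237121582031, 306.71868896484375), (32.53655242919922, 56.14142990112305), 11.902714729309082) 119 18.7746893426981
well [444.4 142.1   8.2] ((439.7098083496094, 142.86207580566406), 23.77527618408203) 139
[551.49178624  52.20398726   6.08060021] [502.15684624 -76.18506838   3.39922022]
cup [236.  -8.  28.] [ 468.  175. 1095.]
ring [ 236. -281.   28.] [ 694.   -8. 1095.]
jar [ 236. -500.   28.] [ 698.   -8. 1095.]
```

View pics/crop.png

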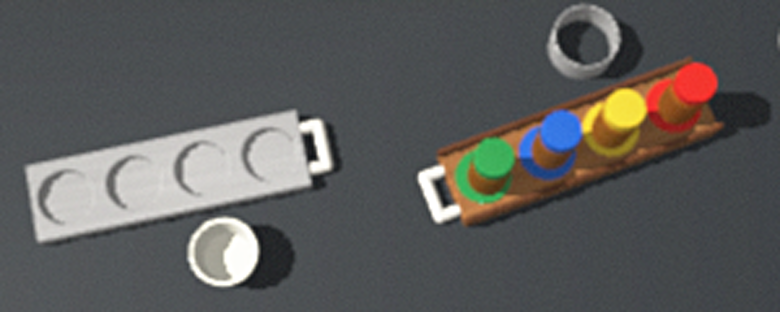

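Run:
```python
from h import *
a=np.load("top_a.npy"); d=np.load("top_d.npy"); P=cloud("top",d); z=P[...,2]
m=np.zeros(z.shape,bool); m[138:196,112:229]=True
hsv=cv2.cvtColor(a,cv2.COLOR_RGB2HSV)
k=m&(z>16.5)&(z<21)&(hsv[...,2]>90)
k=cv2.morphologyEx(k.astype(np.uint8),cv2.MORPH_OPEN,np.ones((3,3)))
cs,_=cv2.findContours(k,cv2.RETR_EXTERNAL,cv2.CHAIN_APPROX_NONE); c=max(cs,key=cv2.contourArea)
pts=P[c[:,0,1],c[:,0,0]][:,:2].astype(np.float32)
(cx,cy),(w,h),an=cv2.minAreaRect(pts); print("steel",cx,cy,w,h,an)
cen=np.array([cx,cy]); T=np.deg2rad(an); ax=np.array([-np.sin(T),np.cos(T)])
if ax[1]>0: ax=-ax  # toward handle (lower y)
print("axis to handle",ax)
for i,s in enumerate([105,35,-35,-105]): print("well",i+1,np.round(cen+s*ax,1))
from bench import r
# wells by floor depth, each direction check
n=np.array([-ax[1],ax[0]])
q=P[m&(z>5)&(z<15)]; q2=q[:,:2]-cen; s=q2@ax; t=q2@n
for s0 in [105,35,-35,-105]:
    g=(abs(s-s0)<32)&(abs(t)<32); print(s0,g.sum(),np.round([s[g].min(),s[g].max(),t[g].min(),t[g].max()],1),np.median(q[g,2]))
for nme,(x,y,hh) in dict(cup=(196,197,17),ring=(335,116,16)).items():
    w=P[y-hh:y+hh,x-hh:x+hh].reshape(-1,3); w=w[(w[:,2]>18)&(w[:,2]<90)]
    print(nme,np.round(w.min(0)),np.round(w.max(0)))
m=(z>27)&(z<35); m[:,:270]=0; m[:,390:]=0; m[:115]=0;m[190:]=0
wd=m&(hsv[...,0]<20)
q=P[wd]; print("wood rails",cv2.minAreaRect(q[:,:2].astype(np.float32)),len(q),np.median(q[:,2]))
for nm,lo,hi in [("green",50,75),("blue",105,125),("yellow",22,34),("red",0,5)]:
    g=(hsv[...,0]>=lo)&(hsv[...,0]<=hi)&(hsv[...,1]>140)&(z>19)&(z<26); g[:115]=0; g[195:]=0; g[:,:270]=0; g[:,395:]=0
    print(nm,cv2.minEnclosingCircle(P[g][:,:2].astype(np.float32)),g.sum(),np.median(z[g]))
```

```text
steel 480.6186218261719 276.1518859863281 10.500401496887207 16.5743350982666 81.57188415527344
axis to handle [ 0.98920053 -0.14656846]
well 1 [584.5 260.8]
well 2 [515.2 271. ]
well 3 [446.  281.3]
well 4 [376.8 291.5]
105 124 [ 73.5 125.4 -32.   31.8] 6.158855929212766
35 258 [  3.4  66.2 -31.9  31.6] 11.563429847931395
-35 105 [-38.2  -3.1 -32.   31.8] 6.846957600139536Traceback (most recent call last):
  File "<stdin>", line 19, in <module>
    return umr_minimum(a, axis, None, out, keepdims, initial, where)
ValueError: zero-size array to reduction operation minimum which has no identity
```

```bash
cat >> h.py <<'E'
def ray(n,uv,z):
    K,R,t=cam(n); uv=np.atleast_2d(uv).astype(float)
    d=np.c_[(uv-K[[0,1],[2,2]])/K[[0,1],[0,1]],np.ones(len(uv))]@R; o=-R.T@t
    return o+d*((z-o[2])/d[:,2])[:,None]
E
python3 - <<'E'
from h import *
a=np.load("top_a.npy"); d=np.load("top_d.npy"); P=cloud("top",d); z=cv2.medianBlur(d,5); z=cloud("top",z)[...,2]
hsv=cv2.cvtColor(a,cv2.COLOR_RGB2HSV)
m=np.zeros(z.shape,np.uint8); m[138:196,112:230]=1
k=m*(hsv[...,2]>80)*(hsv[...,2]<215)*(z<24)
k=cv2.morphologyEx(k.astype(np.uint8),cv2.MORPH_OPEN,np.ones((5,5)))
cs,_=cv2.findContours(k,cv2.RETR_EXTERNAL,cv2.CHAIN_APPROX_NONE); c=max(cs,key=cv2.contourArea)
pts=ray("top",c[:,0],19.)[:,:2].astype(np.float32)
(cx,cy),(w,h),an=cv2.minAreaRect(pts); print("steel",cx,cy,w,h,an)
cen=np.array([cx,cy]); T=np.deg2rad(an); ax=np.array([-np.sin(T),np.cos(T)]) if h>w else np.array([np.cos(T),np.sin(T)])
if ax[1]>0: ax=-ax
print("axis",ax)
for i,s in enumerate([105,35,-35,-105]): print("well",i+1,np.round(cen+s*ax,1))
for nme,(x,y,hh) in dict(cup=(196,197,14),ring=(335,116,14)).items():
    w=P[y-hh:y+hh,x-hh:x+hh].reshape(-1,3); w=w[(w[:,2]>25)&(w[:,2]<90)]
    print(nme,np.round(w.min(0)),np.round(w.max(0)))
for nm,lo,hi in [("green",50,75),("blue",105,125),("yellow",22,34),("red",0,5)]:
    g=(hsv[...,0]>=lo)&(hsv[...,0]<=hi)&(hsv[...,1]>140)&(z>17)&(z<28)&(hsv[...,2]>90); g[:115]=0; g[195:]=0; g[:,:270]=0; g[:,395:]=0
    print(nm,cv2.minEnclosingCircle(P[g][:,:2].astype(np.float32)),g.sum())
print(r.camera_info("wrist")["tvec"],cam("wrist")[1].round(2), -cam("wrist")[1].T@cam("wrist")[2])
E
```

```text
steel 528.611083984375 215.30438232421875 156.2001953125 306.44976806640625 3.6202032566070557
axis [ 0.06314243 -0.99800453]
well 1 [535.2 110.5]
well 2 [530.8 180.4]
well 3 [526.4 250.2]
well 4 [522.  320.1]
cup [404. 108.  25.] [468. 175.  44.]
ring [ 625. -257.   25.] [ 694. -190.   42.]
green ((387.3242492675781, -56.22406005859375), 158.7919158935547) 80
blue ((540.27685546875, -180.88882446289062), 27.547483444213867) 110
yellow ((545.9979248046875, -193.25338745117188), 98.16806030273438) 121
red ((425.0369873046875, -174.62705993652344), 252.07901000976562) 121
[-523.60078564  -42.48968934  381.94826504] [[ 0.29  0.96 -0.  ]
 [ 0.9  -0.28  0.33]
 [ 0.31 -0.1  -0.95]] [ 73.87361979 525.43304382 374.58034965]
```

Run:
```python
from h import *
a=np.load("top_a.npy")
cr=np.array([[297,111],[311,184],[26,166],[38,241]])/2.6+[109.7,99.7]
q=ray("top",cr,19.5)[:,:2]; print(q.round(1),np.linalg.norm(q[0]-q[1]),np.linalg.norm(q[0]-q[2]),np.linalg.norm(q[1]-q[3]))
cen=q.mean(0); ax=q[0]+q[1]-q[2]-q[3]; ax/=np.linalg.norm(ax); print(cen,ax,np.rad2deg(np.arctan2(ax[1],ax[0])))
for s in [105,35,-35,-105]: print(np.round(cen+s*ax,1))
w=np.array([[268,154],[202,168],[136,181],[68,195]])/2.6+[109.7,99.7]; print("rims",ray("top",w,19.5)[:,:2].round(1))
J=np.array([[515.2,-120.2],[542,-185.2],[563,-246.4],[589,-316]]); v=cv2.fitLine(J.astype(np.float32),2,0,.01,.01).ravel(); print(v,np.rad2deg(np.arctan2(v[1],v[0])))
from scipy.spatial.transform import Rotation as Ro
print(Ro.from_euler("xyz",r.sense()["orientation"],degrees=True).as_matrix().round(3))
```

```text
[[585.3  73.3]
 [508.1  58.2]
 [527.6 348.2]
 [449.8 331.6]] 78.70807835267799 280.9190069716559 279.48532647183396
[517.69795718 202.83141878] [ 0.20709017 -0.97832186] -78.04811702250825
[539.4 100.1]
[524.9 168.6]
[510.4 237.1]
[496.  305.6]
rims [[539.7 102.3]
 [525.1 169.2]
 [511.6 235.7]
 [497.2 303.9]]
[ 3.5015967e-01 -9.3669003e-01  5.5229999e+02 -2.1695000e+02] -69.502914
[[-0.956  0.294  0.   ]
 [ 0.294  0.956  0.   ]
 [-0.     0.    -1.   ]]
```

```bash
cat >> h.py <<'E'
from scipy.spatial.transform import Rotation as Ro
def go(*wps):  # waypoints x,y,z,angle of tool y (deg) -> shift (cm) + rotvec, tool axes now
    s=r.sense(); M=Ro.from_euler("xyz",s["orientation"],degrees=True).as_matrix()
    print("t",round(s["clock"],2),"pos",s["eef_pos"].round(1),"yang",round(float(np.rad2deg(np.arctan2(M[1,1],M[0,1]))),2),"w",round(s["grip_width"],1))
    for x,y,z,g in wps:
        g=np.deg2rad(g); Y=np.array([np.cos(g),np.sin(g),0]); Z=np.array([0,0,-1.]); T=np.c_[np.cross(Y,Z),Y,Z]
        print((x,y,z),"->",(M.T@(np.array([x,y,z])-s["eef_pos"])/10).round(2),Ro.from_matrix(M.T@T).as_rotvec().round(3))
E
python3 -c "
from h import *
go((480,200,230,40),(515.2,-120.2,160,20.5))"
```

```text
t 0.6 pos [154.5 501.8 231.3] yang 72.88 w 85.4
(480, 200, 230) -> [-39.99 -19.26   0.13] [ 0.    -0.     0.574]
(515.2, -120.2, 160) -> [-52.78 -48.82   7.13] [ 0.    -0.     0.914]
```

Call:
{"method": "jog_arm", "body": {
  "plan": [
    [[-20, -9.6, 0], [0, 0, 0.29]],
    [[-40, -19.3, 0.1], [0, 0, 0.57]],
    [[-40, -19.3, 0.1], [0, 0, 0.57]],
    [[-40, -19.3, 0.1], [0, 0, 0.57]],
    [[-40, -19.3, 0.1], [0, 0, 0.57]],
    [[-40, -19.3, 0.1], [0, 0, 0.57]],
    [[-40, -19.3, 0.1], [0, 0, 0.57]],
    [[-40, -19.3, 0.1], [0, 0, 0.57]],
    [[-40, -19.3, 0.1], [0, 0, 0.57]],
    [[-40, -19.3, 0.1], [0, 0, 0.57]],
    [[-52.8, -48.8, 7.1], [0, 0, 0.914]],
    [[-52.8, -48.8, 7.1], [0, 0, 0.914]]
  ],
  "hand": 0.72
}}

```text
clock: 1.8
eef_pos: [490.6, 102.4, 208.8]
orientation: [180.0, -0.0, 112.9]
wrist_force: [0.1, -0.2, -0.5]
grip_width: 61.5
grasp_force: 0.0
```

```bash
python3 -c "
from h import *
go((515.2,-120.2,160,20.5))"
```

```text
t 1.8 pos [490.6 102.4 208.8] yang 22.86 w 61.5
(515.2, -120.2, 160) -> [-21.47  -6.38   4.88] [ 0.001 -0.     0.041]
```

Call:
{"method": "jog_arm", "body": {
  "plan": [
    [[-21.5, -6.4, 4.9], [0, 0, 0.041]],
    [[-21.5, -6.4, 4.9], [0, 0, 0.041]],
    [[-21.5, -6.4, 4.9], [0, 0, 0.041]],
    [[-21.5, -6.4, 4.9], [0, 0, 0.041]],
    [[-21.5, -6.4, 4.9], [0, 0, 0.041]],
    [[-21.5, -6.4, 4.9], [0, 0, 0.041]],
    [[-21.5, -6.4, 4.9], [0, 0, 0.041]]
  ]
}}

```text
clock: 2.5
eef_pos: [515.7, -120.0, 159.8]
orientation: [-180.0, -0.1, 110.6]
wrist_force: [0.3, 0.5, 0.1]
grip_width: 61.5
grasp_force: 0.0
```

```bash
python3 -c "
from h import *
go((515.2,-120.2,43,20.5))
a,d=r.snapshot('wrist'); save('w1',a)
P=cloud('wrist',d); m=(P[...,2]>92)&(P[...,2]<104)&(d>0)
n,l,s,_=cv2.connectedComponentsWithStats(m.astype(np.uint8))
for i in range(1,n):
    if s[i,4]>150: q=P[l==i]; print(s[i],q.mean(0).round(1),cv2.minEnclosingCircle(q[:,:2].astype(np.float32)))
"
```

```text
t 2.5 pos [ 515.7 -120.   159.8] yang 20.62 w 61.5
(515.2, -120.2, 43) -> [-1.000e-02 -5.000e-02  1.168e+01] [-0.    -0.001  0.002]
[ 227  179   58   58 2556] [ 514.5 -118.6   98.6] ((514.6918334960938, -119.88319396972656), 19.669164657592773)
[ 232  272   53   50 2041] [ 540.8 -182.6   98.4] ((541.3558349609375, -184.60385131835938), 19.576923370361328)
[ 232  343   49   31 1120] [ 559.9 -237.7   97.9] ((562.81787109375, -244.78952026367188), 19.369312286376953)
```

View pics/w1.png

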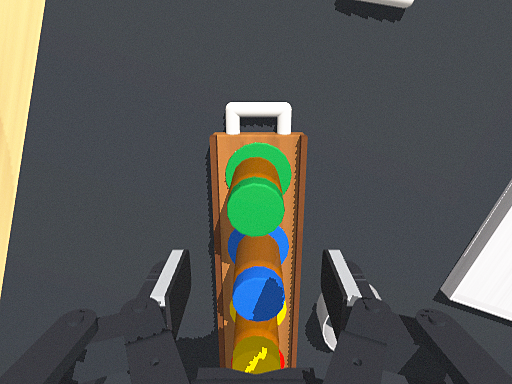

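The wrist view confirms the green lid at (256,207) on the green disc, next to the handle at (258,115). The fingers straddle the row, and positions agree with the top view to within 1 mm.

Call:
{"method": "jog_arm", "body": {
  "plan": [
    [[0, 0, 3.5], [0, 0, 0]],
    [[0, 0, 7], [0, 0, 0]],
    [[0, 0, 10], [0, 0, 0]],
    [[0, 0, 11.7], [0, 0, 0]],
    [[0, 0, 11.7], [0, 0, 0]]
  ]
}}

```text
clock: 3.05
eef_pos: [514.6, -118.1, 41.3]
orientation: [-179.8, -0.2, 110.8]
wrist_force: [-0.3, 0.3, 0.5]
grip_width: 61.4
grasp_force: 0.0
```

Call:
{"method": "jog_arm", "body": {
  "plan": [
    [[0, 0, 0], [0, 0, 0]],
    [[0, 0, 0], [0, 0, 0]],
    [[0, 0, 0], [0, 0, 0]],
    [[0, 0, 0], [0, 0, 0]],
    [[0, 0, 0], [0, 0, 0]]
  ],
  "hand": 0
}}

```text
clock: 3.55
eef_pos: [517.1, -120.3, 44.6]
orientation: [179.8, 0.1, 110.7]
wrist_force: [-0.4, 3.9, 6.3]
grip_width: 38.5
grasp_force: 61.0
```

```bash
python3 -c "
from h import *
go((515,-120,155,20.5),(527,-10,160,16),(539.5,101,150,12))"
```

```text
t 3.55 pos [ 517.1 -120.3   44.6] yang 20.68 w 38.5
(515, -120, 155) -> [  0.08  -0.15 -11.04] [0.003 0.001 0.003]
(527, -10, 160) -> [  9.95   4.86 -11.54] [0.003 0.001 0.082]
(539.5, 101, 150) -> [ 19.89   9.94 -10.54] [0.003 0.001 0.152]
```

Call:
{"method": "jog_arm", "body": {
  "plan": [
    [[0, 0, -2], [0, 0, 0]],
    [[0, 0, -5], [0, 0, 0]],
    [[0, 0, -8.5], [0, 0, 0]],
    [[0.5, 0.2, -11.3], [0, 0, 0.01]],
    [[3, 1.5, -11.5], [0, 0, 0.03]],
    [[6.5, 3.2, -11.5], [0, 0, 0.05]],
    [[10, 5, -11.5], [0, 0, 0.08]],
    [[13.5, 6.7, -11.3], [0, 0, 0.11]],
    [[17, 8.5, -11], [0, 0, 0.13]],
    [[19.3, 9.7, -10.6], [0, 0, 0.15]],
    [[19.9, 9.9, -10.5], [0, 0, 0.152]],
    [[19.9, 9.9, -10.5], [0, 0, 0.152]]
  ]
}}

```text
clock: 4.75
eef_pos: [538.0, 101.3, 148.0]
orientation: [-180.0, 0.0, 102.1]
wrist_force: [0.2, -0.1, -1.5]
grip_width: 38.3
grasp_force: 60.5
```

```bash
python3 -c "
from h import *
a,d=r.snapshot('wrist'); save('w2',a)
go((539.5,101.,40,12),(539.5,101.,32,12))
print(r.sense()['grasp_force'],r.sense()['wrist_force'])
cr=np.array([[297,111],[311,184],[26,166],[38,241]])/2.6+[109.7,99.7]
"
```

```text
t 4.8 pos [538.2 100.4 148.2] yang 12.03 w 38.2
(539.5, 101.0, 40) -> [ 0.04  0.15 10.82] [-0.     0.     0.001]
(539.5, 101.0, 32) -> [ 0.04  0.15 11.62] [-0.     0.     0.001]
60.54782491446531 [ 0.31995456  0.78775841 -2.3903194 ]
```

View pics/w2.png

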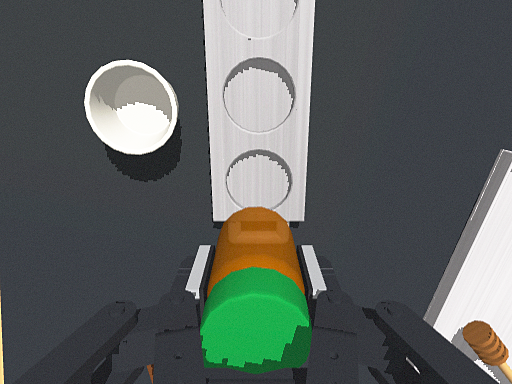

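The green jar is held upright at (256,310). Wells show at (258,180), (258,95) and (260,5), and I want to know which ones these are.

```bash
python3 -c "
from h import *
K,R,t=cam('wrist')
W=np.array([[539.5,101],[525,169],[510.7,236.7],[496.3,305]])
p=cv2.projectPoints(np.c_[W,np.full(4,19.5)],cv2.Rodrigues(R)[0],t,K,None)[0]; print(p.reshape(-1,2).round())
print(ray('wrist',[[258,181],[259,95],[260,4]],19.5).round(1))
a,d=r.snapshot('wrist');P=cloud('wrist',d)
print(P[170:240:5,255].round(), P[170:240:10,225].round())
"
```

```text
[[ 258.  179.]
 [ 258.   94.]
 [ 259.   -7.]
 [ 259. -131.]]
[[539.8  99.4  19.5]
 [525.8 168.3  19.5]
 [513.2 229.9  19.5]]
[[536. 106.  13.]
 [537. 102.  13.]
 [538.  97.  13.]
 [539.  93.  12.]
 [540.  88.  12.]
 [541.  84.  13.]
 [542.  79.  13.]
 [543.  74.  12.]
 [534. 118. 134.]
 [534. 118. 140.]
 [534. 119. 147.]
 [534. 118. 152.]
 [534. 118. 157.]
 [534. 119. 163.]] [[511. 103.  21.]
 [512.  94.  19.]
 [514.  86.  21.]
 [516.  77.  21.]
 [517.  68.  22.]
 [519.  50.   4.]
 [521. 109. 144.]]
```

The projected wells match the picture: (258,180) is well 1, and perspective puts the jar lower in the frame. Lowering.

Call:
{"method": "jog_arm", "body": {
  "plan": [
    [[0, 0.1, 3], [0, 0, 0]],
    [[0, 0.1, 6.5], [0, 0, 0]],
    [[0, 0.1, 9.5], [0, 0, 0]],
    [[0, 0.1, 10.8], [0, 0, 0]],
    [[0, 0.1, 11.3], [0, 0, 0]],
    [[0, 0.1, 11.3], [0, 0, 0]],
    [[0, 0.1, 11.3], [0, 0, 0]],
    [[0, 0.1, 11.3], [0, 0, 0]]
  ]
}}

```text
clock: 5.65
eef_pos: [540.3, 100.9, 36.4]
orientation: [179.9, 0.0, 102.0]
wrist_force: [0.4, 1.4, -1.4]
grip_width: 38.4
grasp_force: 60.6
```

Call:
{"method": "jog_arm", "body": {
  "plan": [
    [[0, 0, 0.1], [0, 0, 0]],
    [[0, 0, 0.2], [0, 0, 0]],
    [[0, 0, 0.2], [0, 0, 0]]
  ]
}}

```text
clock: 5.95
eef_pos: [539.7, 101.0, 33.6]
orientation: [179.9, 0.0, 102.0]
wrist_force: [-0.2, -0.2, 3.9]
grip_width: 38.5
grasp_force: 61.0
```

Call:
{"method": "jog_arm", "body": {
  "plan": [
    [[0, 0, 0.05], [0, 0, 0]],
    [[0, 0, 0.05], [0, 0, 0]]
  ]
}}

```text
clock: 6.15
eef_pos: [539.6, 101.0, 33.6]
orientation: [179.9, 0.0, 102.0]
wrist_force: [-3.4, 0.0, 7.9]
grip_width: 38.3
grasp_force: 61.8
```

Call:
{"method": "jog_arm", "body": {
  "plan": [
    [[0, 0, 0], [0, 0, 0]],
    [[0, 0, 0], [0, 0, 0]],
    [[0, 0, 0], [0, 0, 0]],
    [[0, 0, -3], [0, 0, 0]],
    [[0, 0, -6.5], [0, 0, 0]],
    [[0, 0, -10.5], [0, 0, 0]],
    [[0, 0, -12.5], [0, 0, 0]],
    [[0, 0, -12.5], [0, 0, 0]]
  ],
  "hand": 0.72
}}

```text
clock: 6.95
eef_pos: [541.1, 101.0, 160.7]
orientation: [179.6, 0.1, 102.0]
wrist_force: [0.5, -0.6, -0.2]
grip_width: 61.8
grasp_force: 0.0
```

```bash
cat >> h.py <<'E'
def tops(n):
    a,d=r.snapshot(n); P=cloud(n,d); m=(P[...,2]>80)&(P[...,2]<104)&(d>0); m&=(P[...,0]>450)&(P[...,0]<620)&(P[...,1]>-340)&(P[...,1]<340)
    k,l,s,_=cv2.connectedComponentsWithStats(m.astype(np.uint8),connectivity=4)
    for i in range(1,k):
        if s[i,4]>60:
            q=P[l==i]; q=q[q[:,2]>np.percentile(q[:,2],80)-3]; print(n,np.array(cv2.minEnclosingCircle(q[:,:2].astype(np.float32))[0]).round(1),"z",np.median(q[:,2]).round(1),a[l==i].mean(0).round())
    return a
E
python3 -c "
from h import *
go((541.5,-185,160,20.5))
tops('top');tops('wrist')"
```

```text
t 6.95 pos [541.1 101.  160.7] yang 11.98 w 61.8
(541.5, -185, 160) -> [-27.99  -5.9    0.06] [ 0.006  0.001 -0.149]
top [ 589.5 -315.2] z 98.0 [187.  44.  38.]
top [ 563.1 -246.6] z 98.3 [148. 124.  39.]
top [ 541.8 -185.4] z 98.2 [ 39.  67. 123.]
wrist [537.8 100.4] z 86.1 [ 27. 173.  76.]
```

Green is seated at (537.8, 100.4). Next is blue.

Call:
{"method": "jog_arm", "body": {
  "plan": [
    [[-5, -1, 0], [0, 0, -0.03]],
    [[-9.5, -2, 0], [0, 0, -0.06]],
    [[-14, -3, 0], [0, 0, -0.08]],
    [[-18.5, -4, 0], [0, 0, -0.1]],
    [[-23, -4.9, 0], [0, 0, -0.13]],
    [[-26.5, -5.6, 0], [0, 0, -0.149]],
    [[-28, -5.9, 0], [0, 0, -0.149]],
    [[-28, -5.9, 0], [0, 0, -0.149]],
    [[-28, -5.9, 0], [0, 0, -0.149]]
  ]
}}

```text
clock: 7.95
eef_pos: [539.2, -184.1, 156.3]
orientation: [-179.9, -0.1, 110.5]
wrist_force: [0.5, 1.1, -0.2]
grip_width: 61.3
grasp_force: 0.0
```

```bash
python3 -c "
from h import *
go((541.6,-185.1,43,20.5)); tops('wrist')"
```

```text
t 7.95 pos [ 539.2 -184.1  156.3] yang 20.49 w 61.3
(541.6, -185.1, 43) -> [-0.2   0.21 11.33] [-0.001 -0.002 -0.   ]
wrist [ 541.8 -185. ] z 98.9 [ 55. 170. 253.]
wrist [ 562.8 -246.8] z 98.8 [240. 226.   0.]
wrist [ 586.3 -307.8] z 98.7 [214.  39.  23.]
```

Call:
{"method": "jog_arm", "body": {
  "plan": [
    [[-0.1, 0.1, 3.5], [0, 0, 0]],
    [[-0.1, 0.1, 7], [0, 0, 0]],
    [[-0.1, 0.1, 10], [0, 0, 0]],
    [[-0.1, 0.1, 11.5], [0, 0, 0]],
    [[-0.1, 0.1, 11.5], [0, 0, 0]],
    [[-0.1, 0.1, 11.5], [0, 0, 0]]
  ]
}}

```text
clock: 8.6
eef_pos: [541.4, -184.6, 42.9]
orientation: [180.0, -0.0, 110.6]
wrist_force: [0.6, 0.9, 0.8]
grip_width: 61.6
grasp_force: 0.0
```

Call:
{"method": "jog_arm", "body": {
  "plan": [
    [[0, 0, 0], [0, 0, 0]],
    [[0, 0, 0], [0, 0, 0]],
    [[0, 0, 0], [0, 0, 0]],
    [[0, 0, 0], [0, 0, 0]],
    [[0, 0, 0], [0, 0, 0]]
  ],
  "hand": 0
}}

```text
clock: 9.1
eef_pos: [542.1, -185.9, 44.2]
orientation: [179.8, 0.1, 110.5]
wrist_force: [-0.0, 2.6, 6.7]
grip_width: 38.6
grasp_force: 60.7
```

```bash
python3 -c "
from h import *
go((541,-185,155,20.5),(525,169,150,12))"
```

```text
t 9.1 pos [ 542.1 -185.9   44.2] yang 20.51 w 38.6
(541, -185, 155) -> [  0.1   -0.04 -11.08] [0.003 0.002 0.   ]
(525, 169, 150) -> [ 33.82  10.86 -10.61] [0.003 0.002 0.148]
```

Call:
{"method": "jog_arm", "body": {
  "plan": [
    [[0, 0, -2], [0, 0, 0]],
    [[0, 0, -5], [0, 0, 0]],
    [[0, 0, -8.5], [0, 0, 0]],
    [[1, 0.3, -11.3], [0, 0, 0.01]],
    [[4, 1.3, -11.5], [0, 0, 0.02]],
    [[8, 2.6, -11.5], [0, 0, 0.04]],
    [[12, 3.9, -11.5], [0, 0, 0.06]],
    [[16, 5.2, -11.5], [0, 0, 0.08]],
    [[20, 6.4, -11.5], [0, 0, 0.1]],
    [[24, 7.7, -11.5], [0, 0, 0.12]],
    [[28, 9, -11.2], [0, 0, 0.135]],
    [[31.5, 10.1, -10.8], [0, 0, 0.148]]
  ]
}}

```text
clock: 10.3
eef_pos: [524.9, 146.6, 151.1]
orientation: [179.9, -0.0, 102.0]
wrist_force: [-0.1, -0.1, -2.2]
grip_width: 38.7
grasp_force: 60.7
```

Call:
{"method": "jog_arm", "body": {
  "plan": [
    [[1, 0.3, 0], [0, 0, 0]],
    [[2.3, 0.75, 0.2], [0, 0, 0]],
    [[2.3, 0.75, 0.2], [0, 0, 0]],
    [[2.3, 0.75, 0.2], [0, 0, 0]],
    [[2.3, 0.75, 0.2], [0, 0, 0]]
  ]
}}

```text
clock: 10.8
eef_pos: [528.0, 167.4, 148.6]
orientation: [-180.0, 0.0, 101.9]
wrist_force: [-0.6, 0.6, -1.0]
grip_width: 38.3
grasp_force: 60.6
```

```bash
python3 -c "
from h import *
go((525,169,36,12));r.snapshot('wrist');go((525,169,36,12))"
```

```text
t 10.8 pos [528.  167.4 148.6] yang 11.95 w 38.3
(525, 169, 36) -> [ 0.22 -0.26 11.26] [-0.     0.    -0.001]
t 10.85 pos [527.9 167.5 148.6] yang 11.95 w 38.4
(525, 169, 36) -> [ 0.21 -0.26 11.26] [-0.     0.    -0.001]
```

Call:
{"method": "jog_arm", "body": {
  "plan": [
    [[0.1, -0.15, 3], [0, 0, 0]],
    [[0.1, -0.15, 6.5], [0, 0, 0]],
    [[0.1, -0.15, 9.5], [0, 0, 0]],
    [[0.1, -0.15, 10.8], [0, 0, 0]],
    [[0.1, -0.15, 11.3], [0, 0, 0]],
    [[0.1, -0.15, 11.3], [0, 0, 0]],
    [[0.1, -0.15, 11.3], [0, 0, 0]]
  ]
}}

```text
clock: 11.55
eef_pos: [527.1, 169.3, 36.9]
orientation: [179.9, 0.0, 102.0]
wrist_force: [0.6, -0.3, -2.3]
grip_width: 39.0
grasp_force: 60.7
```

Call:
{"method": "jog_arm", "body": {
  "plan": [
    [[0, 0, 0.1], [0, 0, 0]],
    [[0, 0, 0.2], [0, 0, 0]],
    [[0, 0, 0.2], [0, 0, 0]]
  ]
}}

```text
clock: 11.85
eef_pos: [526.3, 169.4, 34.0]
orientation: [180.0, -0.0, 102.0]
wrist_force: [0.4, -0.4, -1.4]
grip_width: 38.5
grasp_force: 60.7
```

Call:
{"method": "jog_arm", "body": {
  "plan": [
    [[0, 0, 0.1], [0, 0, 0]],
    [[0, 0, 0.1], [0, 0, 0]]
  ]
}}

```text
clock: 12.05
eef_pos: [526.3, 169.5, 33.2]
orientation: [180.0, -0.0, 102.0]
wrist_force: [-2.6, -0.1, 4.5]
grip_width: 39.1
grasp_force: 61.3
```

Contact. Release and rise.

Call:
{"method": "jog_arm", "body": {
  "plan": [
    [[0, 0, 0.03], [0, 0, 0]],
    [[0, 0, 0.03], [0, 0, 0]],
    [[0, 0, 0.03], [0, 0, 0]],
    [[0, 0, 0.03], [0, 0, 0]],
    [[0, 0, -3], [0, 0, 0]],
    [[0, 0, -6.5], [0, 0, 0]],
    [[0, 0, -10.5], [0, 0, 0]],
    [[0, 0, -12.5], [0, 0, 0]],
    [[0, 0, -12.5], [0, 0, 0]]
  ],
  "hand": 0.72
}}

```text
clock: 12.95
eef_pos: [527.9, 169.7, 160.9]
orientation: [179.6, 0.0, 102.0]
wrist_force: [1.0, -0.3, -0.4]
grip_width: 61.8
grasp_force: 0.0
```

```bash
python3 -c "
from h import *
tops('wrist')
go((562.9,-246.6,160,20.5))"
```

```text
wrist [524.2 169.3] z 85.4 [ 33. 116. 233.]
wrist [537.7 100.5] z 85.4 [ 27. 173.  76.]
t 13.0 pos [526.7 169.4 158.7] yang 12.03 w 61.6
(562.9, -246.6, 160) -> [-41.44  -5.14  -0.14] [ 0.003  0.    -0.148]
```

Call:
{"method": "jog_arm", "body": {
  "plan": [
    [[-4, -0.5, 0], [0, 0, -0.02]],
    [[-8.5, -1, 0], [0, 0, -0.04]],
    [[-13, -1.6, 0], [0, 0, -0.06]],
    [[-17.5, -2.2, 0], [0, 0, -0.08]],
    [[-22, -2.7, 0], [0, 0, -0.1]],
    [[-26.5, -3.3, 0], [0, 0, -0.12]],
    [[-31, -3.9, 0], [0, 0, -0.13]],
    [[-35.5, -4.4, 0], [0, 0, -0.14]],
    [[-39.5, -4.9, 0], [0, 0, -0.148]],
    [[-41.4, -5.1, 0], [0, 0, -0.148]],
    [[-41.4, -5.1, 0], [0, 0, -0.148]],
    [[-41.4, -5.1, 0], [0, 0, -0.148]]
  ]
}}

```text
clock: 14.2
eef_pos: [561.9, -245.1, 156.2]
orientation: [-179.9, -0.2, 110.5]
wrist_force: [-0.1, 0.1, 0.4]
grip_width: 61.8
grasp_force: 0.0
```

```bash
python3 -c "
from h import *
tops('wrist')
go((562.9,-246.6,43,20.5))"
```

```text
wrist [ 563.1 -246.6] z 98.9 [254. 253.   0.]
wrist [ 589.1 -315.6] z 99.0 [236.  36.  16.]
t 14.25 pos [ 562.1 -244.6  156.6] yang 20.56 w 61.4
(562.9, -246.6, 43) -> [-2.400e-01  1.000e-02  1.136e+01] [-0.001 -0.002  0.001]
```

Call:
{"method": "jog_arm", "body": {
  "plan": [
    [[-0.15, 0, 3.5], [0, 0, 0]],
    [[-0.15, 0, 7], [0, 0, 0]],
    [[-0.15, 0, 10], [0, 0, 0]],
    [[-0.15, 0, 11.4], [0, 0, 0]],
    [[-0.15, 0, 11.4], [0, 0, 0]],
    [[-0.15, 0, 11.4], [0, 0, 0]]
  ]
}}

```text
clock: 14.85
eef_pos: [563.8, -247.2, 44.7]
orientation: [179.9, 0.1, 110.6]
wrist_force: [-0.7, -0.3, -0.0]
grip_width: 61.7
grasp_force: 0.0
```

Call:
{"method": "jog_arm", "body": {
  "plan": [
    [[0, 0, 0], [0, 0, 0]],
    [[0, 0, 0], [0, 0, 0]],
    [[0, 0, 0], [0, 0, 0]],
    [[0, 0, 0], [0, 0, 0]],
    [[0, 0, 0], [0, 0, 0]]
  ],
  "hand": 0
}}

```text
clock: 15.35
eef_pos: [564.2, -248.1, 45.6]
orientation: [179.8, 0.2, 110.5]
wrist_force: [0.4, 1.4, 6.4]
grip_width: 38.6
grasp_force: 61.0
```

```bash
python3 -c "
from h import *
go((562.9,-246.6,155,20.5),(511,236.5,150,12))"
```

```text
t 15.35 pos [ 564.2 -248.1   45.6] yang 20.51 w 38.6
(562.9, -246.6, 155) -> [  0.16  -0.04 -10.94] [0.003 0.003 0.   ]
(511, 236.5, 150) -> [ 47.23  12.02 -10.54] [0.003 0.003 0.148]
```

Call:
{"method": "jog_arm", "body": {
  "plan": [
    [[0, 0, -2], [0, 0, 0]],
    [[0, 0, -5], [0, 0, 0]],
    [[0, 0, -8.5], [0, 0, 0]],
    [[1, 0.3, -11.3], [0, 0, 0]],
    [[4, 1, -11.5], [0, 0, 0.01]],
    [[8, 2, -11.5], [0, 0, 0.02]],
    [[12, 3, -11.5], [0, 0, 0.04]],
    [[16, 4.1, -11.5], [0, 0, 0.05]],
    [[20, 5.1, -11.5], [0, 0, 0.06]],
    [[24, 6.1, -11.5], [0, 0, 0.075]],
    [[28, 7.1, -11.5], [0, 0, 0.09]],
    [[32, 8.1, -11.5], [0, 0, 0.1]]
  ]
}}

```text
clock: 16.55
eef_pos: [526.3, 82.0, 159.1]
orientation: [180.0, 0.0, 104.7]
wrist_force: [1.0, -0.5, -1.5]
grip_width: 38.5
grasp_force: 60.6
```

```bash
python3 -c "
from h import *
go((511,236.5,150,12))"
```

```text
t 16.55 pos [526.3  82.  159.1] yang 14.73 w 38.5
(511, 236.5, 150) -> [15.33  2.45  0.91] [0.001 0.    0.048]
```

Call:
{"method": "jog_arm", "body": {
  "plan": [
    [[4, 0.6, 0], [0, 0, 0.015]],
    [[8, 1.3, 0.1], [0, 0, 0.03]],
    [[12, 1.9, 0.4], [0, 0, 0.048]],
    [[14.6, 2.3, 0.8], [0, 0, 0.048]],
    [[15.3, 2.4, 0.9], [0, 0, 0.048]],
    [[15.3, 2.4, 0.9], [0, 0, 0.048]],
    [[15.3, 2.4, 0.9], [0, 0, 0.048]],
    [[15.3, 2.4, 0.9], [0, 0, 0.048]]
  ]
}}

```text
clock: 17.35
eef_pos: [511.3, 233.3, 149.8]
orientation: [180.0, 0.0, 101.9]
wrist_force: [0.1, -0.2, -2.2]
grip_width: 38.6
grasp_force: 60.6
```

```bash
python3 -c "
from h import *
go((511,236.5,36,12))"
```

```text
t 17.35 pos [511.3 233.3 149.8] yang 11.94 w 38.6
(511, 236.5, 36) -> [ 0.33  0.03 11.38] [ 0.     0.    -0.001]
```

Call:
{"method": "jog_arm", "body": {
  "plan": [
    [[0.25, 0, 3], [0, 0, 0]],
    [[0.25, 0, 6.5], [0, 0, 0]],
    [[0.25, 0, 9.5], [0, 0, 0]],
    [[0.25, 0, 10.8], [0, 0, 0]],
    [[0.25, 0, 11.3], [0, 0, 0]],
    [[0.25, 0, 11.3], [0, 0, 0]],
    [[0.25, 0, 11.3], [0, 0, 0]]
  ]
}}

```text
clock: 18.05
eef_pos: [511.5, 237.1, 38.0]
orientation: [179.8, -0.0, 102.0]
wrist_force: [-0.0, -0.1, -0.8]
grip_width: 38.6
grasp_force: 60.6
```

Call:
{"method": "jog_arm", "body": {
  "plan": [
    [[0, 0, 0.1], [0, 0, 0]],
    [[0, 0, 0.2], [0, 0, 0]],
    [[0, 0, 0.2], [0, 0, 0]]
  ]
}}

```text
clock: 18.35
eef_pos: [510.5, 237.1, 35.0]
orientation: [180.0, -0.0, 102.0]
wrist_force: [0.2, -0.2, -1.4]
grip_width: 38.4
grasp_force: 60.6
```

Call:
{"method": "jog_arm", "body": {
  "plan": [
    [[0, 0, 0.1], [0, 0, 0]],
    [[0, 0, 0.1], [0, 0, 0]]
  ]
}}

```text
clock: 18.55
eef_pos: [510.6, 237.2, 34.6]
orientation: [179.9, -0.0, 102.0]
wrist_force: [-2.9, -0.2, 6.1]
grip_width: 38.3
grasp_force: 61.5
```

Call:
{"method": "jog_arm", "body": {
  "plan": [
    [[0, 0, 0], [0, 0, 0]],
    [[0, 0, 0], [0, 0, 0]],
    [[0, 0, 0], [0, 0, 0]],
    [[0, 0, 0], [0, 0, 0]],
    [[0, 0, -3], [0, 0, 0]],
    [[0, 0, -6.5], [0, 0, 0]],
    [[0, 0, -10.5], [0, 0, 0]],
    [[0, 0, -12.4], [0, 0, 0]],
    [[0, 0, -12.4], [0, 0, 0]]
  ],
  "hand": 0.72
}}

```text
clock: 19.45
eef_pos: [512.1, 237.5, 160.9]
orientation: [179.6, -0.0, 102.0]
wrist_force: [0.1, 0.5, 0.6]
grip_width: 61.3
grasp_force: 0.0
```

```bash
python3 -c "
from h import *
tops('wrist')
go((589.1,-315.6,160,20.5))"
```

```text
wrist [508.4 237.6] z 85.4 [251. 233.   1.]
wrist [524.5 169.2] z 85.4 [ 34. 119. 233.]
wrist [537.2 101. ] z 85.4 [ 24. 106.  50.]
t 19.5 pos [511.  237.2 158.7] yang 12.03 w 61.8
(589.1, -315.6, 160) -> [-55.69  -3.89  -0.16] [ 0.003 -0.    -0.148]
```

Call:
{"method": "jog_arm", "body": {
  "plan": [
    [[-4, -0.3, 0], [0, 0, -0.01]],
    [[-8.5, -0.6, 0], [0, 0, -0.02]],
    [[-13.2, -0.9, 0], [0, 0, -0.03]],
    [[-18, -1.3, 0], [0, 0, -0.04]],
    [[-22.8, -1.6, 0], [0, 0, -0.06]],
    [[-27.6, -1.9, 0], [0, 0, -0.08]],
    [[-32.4, -2.3, 0], [0, 0, -0.09]],
    [[-37.2, -2.6, 0], [0, 0, -0.1]],
    [[-42, -2.9, 0], [0, 0, -0.12]],
    [[-46.8, -3.3, 0], [0, 0, -0.13]],
    [[-51.5, -3.6, 0], [0, 0, -0.148]],
    [[-54.5, -3.8, 0], [0, 0, -0.148]]
  ]
}}

```text
clock: 20.7
eef_pos: [585.9, -307.1, 155.0]
orientation: [-179.9, -0.1, 110.4]
wrist_force: [-0.2, -0.2, 0.1]
grip_width: 61.2
grasp_force: 0.0
```

Call:
{"method": "jog_arm", "body": {
  "plan": [
    [[-1.2, -0.25, 0], [0, 0, 0]],
    [[-1.2, -0.25, 0], [0, 0, 0]],
    [[-1.2, -0.25, 0], [0, 0, 0]],
    [[-1.2, -0.25, 0], [0, 0, 0]]
  ]
}}

```text
clock: 21.1
eef_pos: [588.8, -314.2, 157.3]
orientation: [-180.0, -0.1, 110.6]
wrist_force: [0.8, 0.4, -0.6]
grip_width: 61.5
grasp_force: 0.0
```

```bash
python3 -c "
from h import *
tops('wrist')
go((589.1,-315.6,43,20.5))"
```

```text
wrist [ 588.9 -316.2] z 98.8 [254.  35.   5.]
t 21.15 pos [ 588.9 -314.2  157.6] yang 20.62 w 61.5
(589.1, -315.6, 43) -> [-0.14 -0.03 11.46] [-0.    -0.001  0.002]
```

Call:
{"method": "jog_arm", "body": {
  "plan": [
    [[-0.1, 0, 3.5], [0, 0, 0]],
    [[-0.1, 0, 7], [0, 0, 0]],
    [[-0.1, 0, 10], [0, 0, 0]],
    [[-0.1, 0, 11.4], [0, 0, 0]],
    [[-0.1, 0, 11.4], [0, 0, 0]],
    [[-0.1, 0, 11.4], [0, 0, 0]]
  ]
}}

```text
clock: 21.75
eef_pos: [589.9, -317.0, 44.9]
orientation: [179.9, 0.1, 110.5]
wrist_force: [-0.2, 0.4, 0.4]
grip_width: 61.7
grasp_force: 0.0
```

Call:
{"method": "jog_arm", "body": {
  "plan": [
    [[0, 0, 0], [0, 0, 0]],
    [[0, 0, 0], [0, 0, 0]],
    [[0, 0, 0], [0, 0, 0]],
    [[0, 0, 0], [0, 0, 0]],
    [[0, 0, 0], [0, 0, 0]]
  ],
  "hand": 0
}}

```text
clock: 22.25
eef_pos: [590.3, -317.7, 45.9]
orientation: [179.8, 0.2, 110.5]
wrist_force: [-0.0, 0.6, 6.5]
grip_width: 38.4
grasp_force: 60.9
```

Call:
{"method": "jog_arm", "body": {
  "plan": [
    [[0, 0, -2], [0, 0, 0]],
    [[0, 0, -5], [0, 0, 0]],
    [[0, 0, -8.5], [0, 0, 0]],
    [[0.5, 0.1, -11.3], [0, 0, 0]],
    [[4, 1, -11.5], [0, 0, 0.01]],
    [[8, 2, -11.5], [0, 0, 0.02]],
    [[12, 3, -11.5], [0, 0, 0.04]],
    [[16, 4, -11.5], [0, 0, 0.05]],
    [[20, 5, -11.5], [0, 0, 0.06]],
    [[24, 6, -11.5], [0, 0, 0.07]],
    [[28, 7, -11.5], [0, 0, 0.08]],
    [[32, 8, -11.5], [0, 0, 0.09]]
  ]
}}

```text
clock: 23.45
eef_pos: [551.5, 12.2, 159.2]
orientation: [179.9, 0.0, 105.3]
wrist_force: [0.7, 0.0, 0.2]
grip_width: 38.5
grasp_force: 60.4
```

```bash
python3 -c "
from h import *
go((497,304.5,150,12))"
```

```text
t 23.45 pos [551.5  12.2 159.2] yang 15.31 w 38.5
(497, 304.5, 150) -> [29.63  2.46  0.92] [0.001 0.    0.058]
```

Call:
{"method": "jog_arm", "body": {
  "plan": [
    [[4, 0.3, 0], [0, 0, 0.01]],
    [[8, 0.7, 0], [0, 0, 0.02]],
    [[12, 1, 0], [0, 0, 0.03]],
    [[16, 1.3, 0], [0, 0, 0.04]],
    [[20, 1.7, 0], [0, 0, 0.05]],
    [[24, 2, 0.2], [0, 0, 0.058]],
    [[27.5, 2.3, 0.5], [0, 0, 0.058]],
    [[29.4, 2.4, 0.9], [0, 0, 0.058]],
    [[29.7, 2.4, 0.9], [0, 0, 0.058]],
    [[29.7, 2.4, 0.9], [0, 0, 0.058]],
    [[29.7, 2.4, 0.9], [0, 0, 0.058]]
  ]
}}

```text
clock: 24.55
eef_pos: [496.7, 302.5, 149.9]
orientation: [180.0, 0.0, 102.0]
wrist_force: [0.7, 0.9, -1.5]
grip_width: 38.3
grasp_force: 60.4
```

```bash
python3 -c "
from h import *
go((497,304.5,36,12))"
```

```text
t 24.55 pos [496.7 302.5 149.9] yang 11.98 w 38.3
(497, 304.5, 36) -> [ 0.19  0.06 11.39] [ 0.  0. -0.]
```

Call:
{"method": "jog_arm", "body": {
  "plan": [
    [[0.1, 0.05, 3], [0, 0, 0]],
    [[0.1, 0.05, 6.5], [0, 0, 0]],
    [[0.1, 0.05, 9.5], [0, 0, 0]],
    [[0.1, 0.05, 10.8], [0, 0, 0]],
    [[0.1, 0.05, 11.3], [0, 0, 0]],
    [[0.1, 0.05, 11.3], [0, 0, 0]],
    [[0.1, 0.05, 11.3], [0, 0, 0]]
  ]
}}

```text
clock: 25.25
eef_pos: [497.8, 304.8, 38.1]
orientation: [179.8, -0.0, 102.0]
wrist_force: [-0.2, -0.8, -0.7]
grip_width: 38.3
grasp_force: 60.5
```

Call:
{"method": "jog_arm", "body": {
  "plan": [
    [[0, 0, 0.1], [0, 0, 0]],
    [[0, 0, 0.2], [0, 0, 0]],
    [[0, 0, 0.2], [0, 0, 0]]
  ]
}}

```text
clock: 25.55
eef_pos: [496.8, 304.7, 35.0]
orientation: [180.0, -0.0, 102.0]
wrist_force: [0.3, -0.3, -0.7]
grip_width: 38.3
grasp_force: 60.5
```

Call:
{"method": "jog_arm", "body": {
  "plan": [
    [[0, 0, 0.1], [0, 0, 0]],
    [[0, 0, 0.1], [0, 0, 0]]
  ]
}}

```text
clock: 25.75
eef_pos: [496.8, 304.8, 34.9]
orientation: [179.9, -0.0, 102.0]
wrist_force: [-3.0, -1.0, 9.2]
grip_width: 38.4
grasp_force: 61.4
```

Call:
{"method": "jog_arm", "body": {
  "plan": [
    [[0, 0, 0], [0, 0, 0]],
    [[0, 0, 0], [0, 0, 0]],
    [[0, 0, 0], [0, 0, 0]],
    [[0, 0, 0], [0, 0, 0]],
    [[0, 0, -3], [0, 0, 0]],
    [[0, 0, -6.5], [0, 0, 0]],
    [[0, 0, -10.5], [0, 0, 0]],
    [[0, 0, -15], [0, 0, 0]],
    [[2, 0, -19], [0, 0, 0]],
    [[5, 0, -20], [0, 0, 0]],
    [[9, 0, -20], [0, 0, 0]],
    [[9, 0, -20], [0, 0, 0]]
  ],
  "hand": 0.72
}}

```text
clock: 26.95
eef_pos: [476.4, 396.4, 233.8]
orientation: [179.9, -0.1, 102.3]
wrist_force: [0.1, -0.8, -0.2]
grip_width: 61.5
grasp_force: 0.0
```

```bash
python3 -c "
from h import *
tops('top'); a=tops('wrist'); save('end',a)"
```

```text
top [539.7 100.2] z 87.2 [ 70. 177.  96.]
top [526.1 169. ] z 86.9 [ 46.  84. 150.]
top [510.3 237.7] z 87.7 [193. 172.  59.]
top [496.3 305.8] z 87.1 [239.  60.  54.]
wrist [495.9 305. ] z 87.3 [249.  22.   4.]
wrist [510.2 236.9] z 87.4 [202. 181.   0.]
wrist [525. 172.] z 87.4 [ 26.  77. 154.]
```

View pics/end.png

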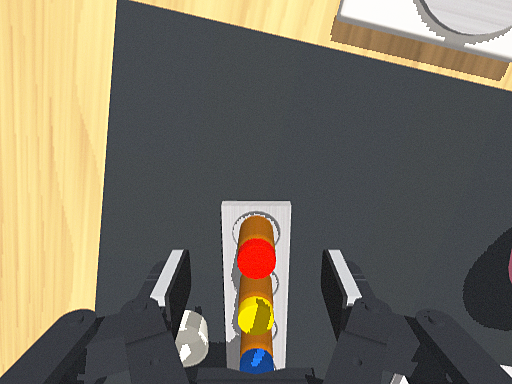

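All four jars stand in their wells, upright and within 2 mm of the centres: red at (257,258), yellow at (256,315), blue at (257,362), and green confirmed in the top view. The gripper is clear of everything.

```bash
python3 -c "
from bench import r
print(r.job_done())"
```

```text
the job is handed in; nothing more can be done
None
```

The four jars are in the steel rack's wells in the order green, blue, yellow, red from the white handle, all upright and released, and the job is handed in at about 27 s on the robot's clock; the hand-in returned no verdict.

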